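Fit and lock a twist-in water filter

ROBOT

A 7-joint arm with a two-finger parallel gripper is mounted at the origin on a cart in front of the work surface, level with it; the furniture and walls round the work are solid. World frame = base frame: x ahead of the robot, y to its left, z up, the work surface at z = 0. Lengths are in m, angles in degrees, forces in N, time in s.
With the tool pointing down it reaches from about 0.425 to 0.875 m from the base axis. Payload 4.7 kg.
Tool frame: the origin (TCP) lies on the mounting face of the last link; the fingertips stand 182 mm ahead of it and the grasp point (between the pads) lies 164 mm ahead of it; z points along the fingers, x is the direction in which the jaws open and shut, and the axes are right-handed (so a half turn about z gives the same grasp; the last joint's range is limited). The gripper opens to 87 mm and grips with 3 to 60 N. Pads are 19 mm wide; open, the fingers measure 117 mm over their backs; the gripper's body (75 mm by 190 mm) begins 51 mm behind the grasp point.
Start: joints at [-66.285, 18.392, -4.016, 83.108, 1.295, 78.541, -3.26], TCP at [0.253, 0.599, 0.405] pointing down, gripper open.
Joint ranges: [-163.93, 163.93], [-17.29, 119.83], [-79.2, 71.16], [3.27, 140.29], [-89.18, 269.18], [5.43, 117.66], [-154.24, 154.24]. Speed limits (degrees/s): [147.25, 147.25, 180, 180, 180, 180, 180].

INTERFACE

Orientations are given as [roll, pitch, yaw] about the fixed x, y, z axes, in that order (R = Rz(yaw) Ry(pitch) Rx(roll)).
In Python, from cell import status, cams, env, outline_of, landmark_of gives the robot as it stands. The module is installed in compiled form; this text tells all that it offers.
- The arm moves only by the tool jog_arm, never from a script. Its argument "rows" is a list of rows, each a list of 7 numbers: the closure, from 0 (fully open) to 1 (shut), then the shift along the tool's x, y, z in m, then the turn, a rotation vector about the tool's x, y, z in degrees. A call has 1 to 12 rows; each row shifts and turns the commanded pose from where the row before left it, along the tool's axes as they then stand; what a row does not reach is not made up. A row lasts 1/12 s, in which the tool goes at most 41.7 mm and 7.16 degrees, less where a joint would pass 70% of its speed; a pose out of reach is approached as far as the arm can. A call with a gripper value outside its range is refused whole. The fingers move at their own pace and stop on an object; "grip_force" is the grip in N (left out, the last holds). Time passes only in rows, so rows that do not move let the fingers close. It gives the time, the measured TCP pose, the force and the opening at its end, in the units of the state.
- status.get_obs(): the state, without advancing time (a new reading comes with each control period).
- cams.read_camera(name): name is "scene" or "side" or "wrist"; returns (picture, depth): 400x640x3 uint8, red, green, blue; 400x640 float32, m along the optical axis (not along the pixel's ray), 0 where there is no reading.
- cams.camera_params(name): a dict with "vfov" (degrees; the focal length in pixels is half the picture's height over the tangent of half this angle, whatever the lens; pixels are square), "cx", "cy" (the principal point, pixels), "eye" and "attitude" of the camera in the world. Camera axes: x right, y up, looking along -z (the intrinsics and any distortion apply to the point x, -y, -z); pixel columns grow to the right and rows downward; lengths in m; the calibration is good to about 2 mm. A picture is of the moment at which its call begins: read the wrist's pose just before it. camera_params takes no time and is no camera call; for the wrist camera it gives the pose at the moment of the call.
- env.sign_off(): hands the job in, once; it reports no verdict.
Trained networks look in the newest picture that a camera, given by its name, has taken for a name from the list of things; names that differ only in an ending like _2 or _b are one class to them, and where a whole thing is asked for, a point or a joint stands for the part that bears it (a point fixed in the world has none). Each returns a list of dicts, best first, with "conf" (0 to 1); they miss things now and then, are a little off and sometimes report something else, mostly with a low value. They report only what shows in the picture. A call takes as long as a camera call. They do not tell look-alikes from the thing itself.
- outline_of(camera, name): "pixels" (400x640 bool, what is visible of it) and "box" ([left, top, right, bottom] in pixels, round what is visible of it).
- landmark_of(camera, name): "position" ([row, column] in pixels: a listed point, or the origin of a listed thing).
The state is a dict: "time_s": time; "qpos": joint angles; "joint_velocities": joint speeds; "effort": joint torques, N m; "tool_pos": TCP position; "tool_rot": TCP orientation; "force": force on the tool from outside, world axes, zero at the start; "wrist_torque": the same for the moment, N m; "grip_width": finger opening in m.
Only numpy, scipy, OpenCV 4.12 (cv2) and the standard library are available. Lean on these libraries where they do the work, as an engineer would, in place of code of your own. Each camera call takes 0.05 s, during which the arm holds its last target. There are 200 camera calls.

TASK

Fit the new water filter (blue wing) into the filter unit on the worktop: lower it into the round well with its two side lugs in the collar's slots, push it down against the spring until its cap just meets the collar, turn it clockwise a quarter turn to the stop and let it spring up into its locked notches. Do not force it (the plastic cracks above about 30 N of push or side load), and leave the spent filter with the grey wing where it stands.

Things in the scene. Friction and masses are not known exactly. Their poses are not given: they have to be found in the camera images.
- filter_head: The countertop water filter unit, fixed: steel base plate 190 x 124 mm (60 mm in front of the origin to 130 mm behind it), grey round bowl 89 mm across under a black ribbed collar 96 mm across, low black manifold behind with a small gauge (86 mm high, 71 mm behind the axis). Origin: on the worktop (z = 0) under the centre of the well; x points from the bowl to the manifold, z up.
- entry_slots (a point): On the well's axis at the bowl's rim, 63 mm up, not on the collar: the collar's top stands 74.5 to 85.5 mm up, set differently on each unit, so it must be felt. x points along its two opposite slots (85 degrees anticlockwise from the unit's x from above; a half turn is the same). Collar: bore 50 mm, slots 16 mm wide, 8.5 mm deep, reaching 33 mm from the axis to let the lugs in.
- lock_direction (a point): Same point as entry_slots; x (the unit's) is the wing's direction when locked, marked by two white dashes. Cartridge's centre from collar's top: lugs on the collar +10 mm, resting in the slots on the valve +3, free to turn clockwise from above at -7.5 to -9 (there cap meets collar: hard stop). After 85 degrees, 3 more bring the lugs to an end wall; eased off there it springs up to -4, locked.
- well_floor (a point): Bottom of the well, on the axis, 11 mm above the worktop. Above it a spring valve hangs from the collar: the foot meets it once the lugs are in the slots; it pushes up with 3 N, then 0.6 N more per mm over 12 mm (10 N at the hard stop). In the slots the cartridge rides up; left part-way it stays caught low under the collar. Turning takes under 0.15 N m, more at the end wall.
- new_cartridge_mid (a point): Centre of the new filter, 47 mm above its foot (94 mm tall, 0.14 to 0.27 kg), upright on the worktop: white barrel 46 mm across, foot tapered to 37 mm, blue band; blue cap 61 mm across, 9 to 20 mm above the centre, with a wing on it. x points along wing and lugs (a half turn is the same), z up. Lugs: along +x and -x, 12 mm wide, to 32 mm from the axis, 10 to 1 mm below the centre.
- new_cartridge_wing (a point): Where to hold the new filter: middle of its blue wing, 37 mm above its centre (84 mm above its foot). The wing is 54 mm long along x and 14 mm thick along y (flat, with two decorative round bosses of 16.5 mm, 19 mm either side of the middle), from 17 mm below this point (the cap's top) to 10 mm above it.
- spent_cartridge_mid (a point): Centre of the spent filter, 47 mm above its foot, which stays where it stands: same shape and size as the new one, with a tan barrel and a grey wing and cap.
Not all that is in view belongs to the job. Leave any red look-alike of the part that bears new_cartridge_mid alone.

How it is judged:
By the outcome, as a careful person would: the job done as asked, in the order asked, and still so for the second after the job is handed in, with the robot touching nothing.
It also fails if it takes over 61 s, if anything falls off the work surface, if the arm or the gripper's body presses on something with over 40 N, if the wrist force passes 120 N, or if a joint passes its speed limit or range.

## Working session

There is one attempt and no reset: what is moved stays moved. The work goes in short steps, Python scripts to look and compute and a tool call to move; the robot and the scene stay as the last step left them, time stands still between calls to the robot, and variables do not carry over. Pictures are saved under pics/ and viewed, about 8 in all and at most 12, crops included, and the job is handed in when it is done.

Besides the shell and the picture viewer there is one more tool, called as name(argument=value, ...), one argument or row to a line, values as JSON. jog_arm: Moves the arm, as the interface text tells. Its arguments: {"type":"object","properties":{"rows":{"type":"array"},"grip_force":{"type":"number"}},"required":["rows"]}

```bash
mkdir -p pics; cat > h.py <<'E'
import numpy as np, cv2
from scipy.spatial.transform import Rotation as R
from cell import status, cams, env, outline_of, landmark_of
def snap(n,f=None):
    p=cams.camera_params(n); im,d=cams.read_camera(n)
    if f: cv2.imwrite('pics/'+f,im[:,:,::-1])
    return p,im,d
def rot(a):
    a=np.array(a,float)
    if a.shape==(3,3): return a
    if a.size==4: return None
    return R.from_euler('xyz',a,degrees=True).as_matrix()
def ray(p,r,c):
    f=200/np.tan(np.radians(p['vfov']/2))
    return np.array([(c-p['cx'])/f,-(r-p['cy'])/f,-1.0])
def w_depth(p,r,c,d): return np.array(p['eye'])+rot(p['attitude'])@(ray(p,r,c)*d)
def w_z(p,r,c,z):
    v=rot(p['attitude'])@ray(p,r,c); e=np.array(p['eye']); return e+v*(z-e[2])/v[2]
E
python3 - <<'E'
from h import *
o=status.get_obs(); print(o)
for n in ['scene','side','wrist']:
    p,im,d=snap(n,n+'0.png'); print(n,p)
    for k in ['filter_head','entry_slots','new_cartridge_mid','new_cartridge_wing','spent_cartridge_mid']:
        for l in landmark_of(n,k)[:4]:
            r,c=l['position']; print(k,round(l['conf'],2),[round(r),round(c)])
a=[cv2.imread(f'pics/{n}0.png') for n in ['scene','side']]
cv2.imwrite('pics/a.png',cv2.resize(np.vstack(a),(480*1,600)))
E
```

```text
{'time_s': 0.0, 'qpos': array([-66.28624512,  18.43845374,  -4.01511428,  83.1755251 ,
         1.29843578,  78.54037517,  -3.2584397 ]), 'joint_velocities': array([-0.05293787,  0.07663519, -0.07815907, -0.03356925,  0.02829506,
       -0.04163832,  0.05468705]), 'effort': array([-2.47296430e-04, -4.91281414e+01, -4.04065428e-01, -3.12522125e+01,
       -6.39371434e-02,  4.40120883e-02,  1.86450811e-04]), 'tool_pos': array([0.25295475, 0.59853333, 0.40366255]), 'tool_rot': array([1.79990729e+02, 1.08920888e-01, 6.70978499e+01]), 'force': array([ 0.41253227, -0.01740864, -0.26863134]), 'wrist_torque': array([0.00918675, 0.01384574, 0.01961223]), 'grip_width': 0.08665322417588552}
scene {'vfov': 56.21940081285364, 'cx': 317.6429581652141, 'cy': 195.6737789264481, 'eye': array([0.17422717, 0.16472412, 0.5814832 ]), 'attitude': array([  53.88775974,   -0.42266772, -152.31195715])}
filter_head 0.92 [232, 268]
entry_slots 0.93 [214, 263]
entry_slots 0.43 [231, 266]
new_cartridge_mid 0.79 [236, 330]
new_cartridge_mid 0.78 [200, 350]
new_cartridge_mid 0.71 [159, 350]
new_cartridge_wing 0.9 
[... 191 characters left out ...]
: 313.16946249527973, 'cy': 202.0788120189549, 'eye': array([ 0.25694416, -1.14595174,  0.46468398]), 'attitude': array([ 63.6784627 ,  -1.06070936, -19.70037141])}
filter_head 0.84 [219, 323]
filter_head 0.58 [219, 259]
entry_slots 0.76 [193, 326]
new_cartridge_mid 0.91 [249, 280]
new_cartridge_mid 0.67 [218, 261]
new_cartridge_mid 0.65 [295, 361]
new_cartridge_wing 0.98 [198, 260]
new_cartridge_wing 0.69 [226, 280]
new_cartridge_wing 0.66 [276, 360]
spent_cartridge_mid 0.58 [183, 247]
wrist {'vfov': 65.76526163749212, 'cx': 317.1402455520582, 'cy': 200.91125510795905, 'eye': array([0.17819243, 0.63022499, 0.38414573]), 'attitude': array([-1.70309150e+01, -5.18592881e-03,  6.70868952e+01])}
```

View pics/scene0.png

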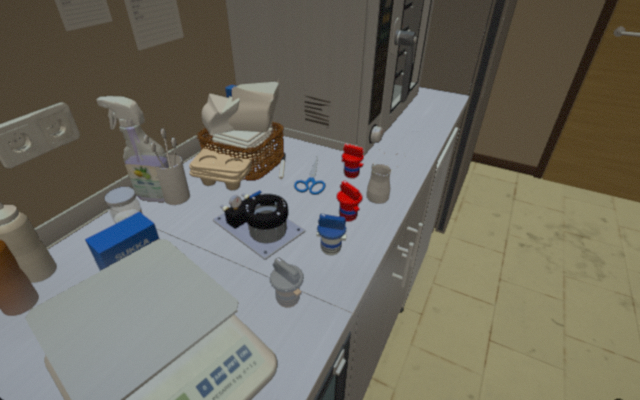

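View pics/side0.png

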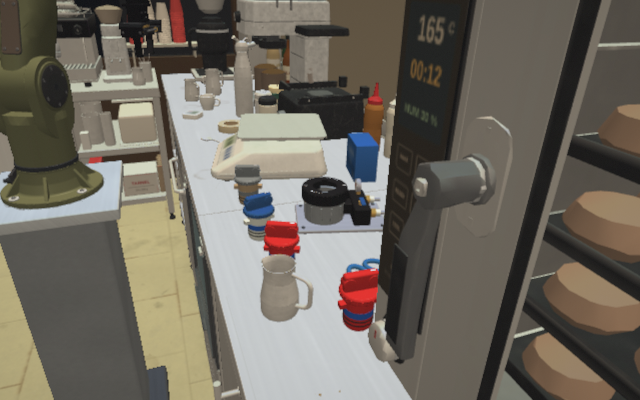

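The new filter is the blue-winged cap at scene (220,333) and side (198,260). The red ones at scene (200,350) and (159,350) are look-alikes. The grey spent one is at scene (280,287), and the unit is at scene (232,268).

```bash
python3 - <<'E'
from h import *
S=cams.camera_params('scene');D=cams.camera_params('side')
pts={'new_mid':((236,330),(218,261),.047),'new_wing':((220,333),(198,260),.084),'entry':((214,263),(193,326),.063),'head':((232,268),(219,323),0),'spent_mid':((280,287),(183,247),.047)}
for k,(a,b,z) in pts.items():
    print(k,w_z(S,*a,z).round(3),w_z(D,*b,z).round(3))
im=cv2.imread('pics/scene0.png')[140:320,190:390]; im2=cv2.imread('pics/side0.png')[150:260,220:400]
cv2.imwrite('pics/c.png',np.hstack([cv2.resize(im,(500,450),interpolation=3),]))
E
```

```text
new_mid [ 0.421 -0.37   0.047] [ 0.427 -0.389  0.047]
new_wing [ 0.42  -0.38   0.084] [ 0.43  -0.375  0.084]
entry [ 0.575 -0.349  0.063] [ 0.579 -0.351  0.063]
head [ 0.576 -0.362  0.   ] [ 0.574 -0.35   0.   ]
spent_mid [ 0.438 -0.225  0.047] [ 0.437 -0.214  0.047]
```

View pics/c.png

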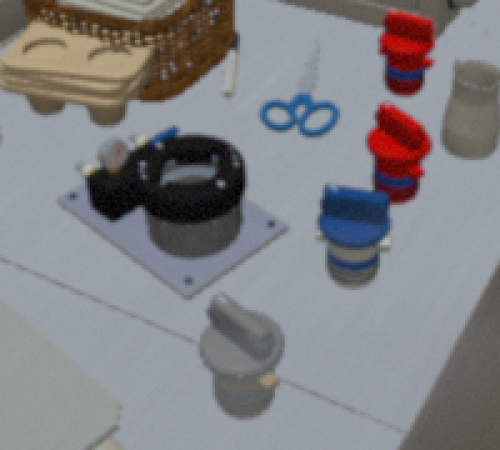

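The crop confirms it: blue wing with a white barrel at the centre right. Grey/tan is the spent filter and the two red ones are decoys. Next I'll check path clearance and the rough angles.

```bash
python3 - <<'E'
from h import *
P=[];C=[]
for n in ['scene','side']:
    p,im,d=snap(n)
    rr,cc=np.mgrid[0:400:1,0:640:1]; f=200/np.tan(np.radians(p['vfov']/2))
    v=np.stack([(cc-p['cx'])/f,-(rr-p['cy'])/f,-np.ones_like(f*cc)],-1)*d[...,None]
    w=v@rot(p['attitude']).T+np.array(p['eye']); ok=d>0
    w=w[ok];col=im[ok].astype(int)
    P.append(w);C.append(col)
    b=(col[:,2]>col[:,0]+40)&(w[:,2]>.068)&(w[:,2]<.1)&(np.hypot(w[:,0]-.425,w[:,1]+.376)<.05)
    q=w[b]; print(n,b.sum(),q.mean(0).round(3),q[:,2].max().round(3)); u,s,vt=np.linalg.svd(q[:,:2]-q[:,:2].mean(0)); print('wing dir',np.degrees(np.arctan2(vt[0,1],vt[0,0])).round(1),s)
    # base plate points z 0.002..0.02 near unit
    k=(np.hypot(w[:,0]-.577,w[:,1]+.35)<.16)&(w[:,2]>.045)&(w[:,2]<.1)&(np.hypot(w[:,0]-.577,w[:,1]+.35)>.055)&(w[:,0]>.5)
    print('manifold',k.sum(),w[k].mean(0).round(3) if k.any() else '')
w=np.vstack(P); r=np.hypot(w[:,0],w[:,1]); az=np.degrees(np.arctan2(w[:,1],w[:,0]))
for a in range(-60,80,10):
    print(a,[ (round(float(w[m][:,2].max()),2) if (m:=(az>=a)&(az<a+10)&(r>lo)&(r<lo+.1)).any() else None) for lo in (.3,.4,.5,.6,.7,.8)])
E
```

```text
scene 413 [ 0.419 -0.37   0.082] 0.097
wing dir -164.2 [0.29921888 0.1250804 ]
manifold 400 [ 0.642 -0.353  0.061]
side 363 [ 0.422 -0.386  0.083] 0.096
wing dir -167.9 [0.2992554  0.05917371]
manifold 506 [ 0.631 -0.382  0.057]
-60 [None, 0.0, 0.01, 0.1, 0.09, 0.45]
-50 [None, 0.0, 0.1, 0.1, 0.01, 0.02]
-40 [0.0, 0.07, 0.1, 0.09, 0.09, 0.12]
-30 [0.0, 0.1, 0.1, 0.09, 0.09, 0.18]
-20 [0.05, 0.12, 0.12, 0.12, 0.1, 0.1]
-10 [0.05, 0.12, 0.12, 0.12, 0.1, 0.17]
0 [0.04, 0.12, 0.12, 0.12, 0.12, 0.21]
10 [0.0, 0.12, 0.12, 0.42, 0.42, 0.34]
20 [0.0, 0.01, 0.0, 0.11, 0.41, 0.34]
30 [0.0, 0.01, 0.02, 0.1, 0.25, 0.41]
40 [-0.91, 0.0, 0.0, 0.0, 0.29, 0.4]
50 [-0.91, -0.0, 0.0, 0.02, 0.06, 0.06]
60 [-0.91, -0.91, 0.39, 0.4, 0.33, 0.09]
70 [-0.91, -0.91, 0.33, 0.39, -0.91, -0.91]
```

jog_arm(
  rows=[
    [0, -0.03, 0, -0.04, 0, 0, 0],
    [0, -0.03, 0, -0.04, 0, 0, 0],
    [0, -0.03, 0, -0.04, 0, 0, 0],
    [0, -0.03, 0, -0.04, 0, 0, 0],
    [0, -0.0015, 0.0397, 0, 0, 0, 4.3],
    [0, -0.0015, 0.0397, 0, 0, 0, 4.3],
    [0, -0.0015, 0.0397, 0, 0, 0, 4.3],
    [0, -0.0015, 0.0397, 0, 0, 0, 4.3],
    [0, -0.0015, 0.0397, 0, 0, 0, 4.3],
  ],
)

```text
time_s: 1.75
tool_pos: [0.3798, 0.3959, 0.5382]
tool_rot: [180.0, -0.0, 45.4]
force: [0.4, 0.2, 0.5]
grip_width: 0.0872
```

jog_arm(
  rows=[
    [0, -0.0015, 0.0397, 0, 0, 0, 4.3],
    [0, -0.0015, 0.0397, 0, 0, 0, 4.3],
    [0, -0.0015, 0.0397, 0, 0, 0, 4.3],
    [0, -0.0015, 0.0397, 0, 0, 0, 4.3],
    [0, -0.0015, 0.0397, 0, 0, 0, 4.3],
    [0, -0.0015, 0.0397, 0, 0, 0, 4.3],
    [0, -0.0015, 0.0397, 0, 0, 0, 4.3],
    [0, -0.0015, 0.0397, 0, 0, 0, 4.3],
    [0, -0.0015, 0.0397, 0, 0, 0, 4.3],
    [0, -0.0015, 0.0397, 0, 0, 0, 4.3],
  ],
)

```text
time_s: 2.58
tool_pos: [0.537, 0.0408, 0.5381]
tool_rot: [-180.0, -0.0, 2.4]
force: [1.4, -0.1, -0.1]
grip_width: 0.0869
```

jog_arm(
  rows=[
    [0, -0.0015, 0.0397, 0, 0, 0, 4.3],
    [0, -0.0015, 0.0397, 0, 0, 0, 4.3],
    [0, -0.0015, 0.0397, 0, 0, 0, 4.3],
    [0, -0.0015, 0.0397, 0, 0, 0, 4.3],
    [0, -0.0015, 0.0397, 0, 0, 0, 4.3],
    [0, -0.0015, 0.0397, 0, 0, 0, 4.3],
    [0, -0.0015, 0.0397, 0, 0, 0, 4.3],
    [0, -0.0015, 0.0397, 0, 0, 0, 4.3],
    [0, 0, 0, 0, 0, 0, 0],
  ],
)

```text
time_s: 3.33
tool_pos: [0.452, -0.2691, 0.5392]
tool_rot: [179.8, -0.1, -32.8]
force: [-0.6, -1.3, 1.5]
grip_width: 0.0871
```

```bash
python3 - <<'E'
from h import *
print(status.get_obs()['tool_pos'],status.get_obs()['tool_rot'],status.get_obs()['qpos'].round(1))
p,im,d=snap('wrist','w1.png'); print(p['eye'])
for k,z in [('filter_head',0),('entry_slots',.063),('new_cartridge_mid',.047),('new_cartridge_wing',.084),('spent_cartridge_mid',.047)]:
    for l in landmark_of('wrist',k)[:3]:
        r,c=l['position']; print(k,round(l['conf'],2),[round(r),round(c)],w_z(p,r,c,z).round(4))
E
```

```text
[ 0.45198565 -0.26905091  0.53915587] [ 1.79845208e+02 -1.18325080e-01 -3.28030299e+01] [-15.3   0.2  43.7  88.9  -0.   90.8  -4.4]
[ 0.4952647  -0.20119161  0.51827018]
entry_slots 0.67 [168, 414] [ 0.5697 -0.3548  0.063 ]
new_cartridge_mid 0.97 [278, 386] [ 0.4411 -0.5049  0.047 ]
new_cartridge_mid 0.61 [224, 341] [ 0.4274 -0.3789  0.047 ]
new_cartridge_wing 0.81 [238, 338] [ 0.4176 -0.3811  0.084 ]
new_cartridge_wing 0.56 [287, 385] [ 0.4361 -0.4959  0.084 ]
spent_cartridge_mid 0.65 [139, 288] [ 0.4331 -0.2191  0.047 ]
```

View pics/w1.png

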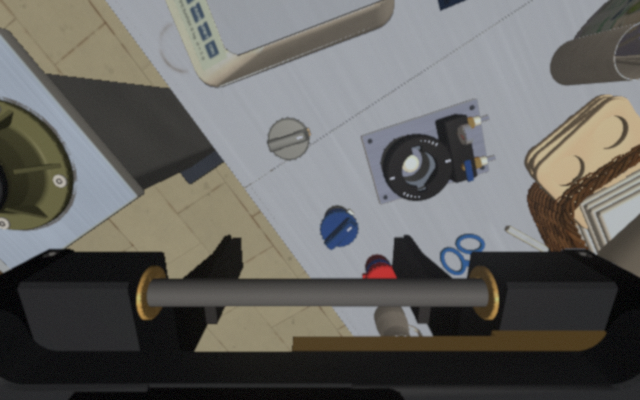

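The wrist view shows the blue filter at (228,340), the unit's collar at (167,415), the grey spent filter at (138,290) and a red decoy at (268,380). Now I'll measure the angles from the depth.

```bash
cat >> h.py <<'E'
def cloud(p,d):
    rr,cc=np.mgrid[0:400,0:640]; f=200/np.tan(np.radians(p['vfov']/2))
    v=np.stack([(cc-p['cx'])/f,-(rr-p['cy'])/f,-np.ones(d.shape)],-1)*d[...,None]
    w=v@rot(p['attitude']).T+np.array(p['eye']); w[d<=0]=np.nan; return w
def rect(q):
    r=cv2.minAreaRect((q[:,:2]*1000).astype(np.float32)); b=cv2.boxPoints(r); e=[b[1]-b[0],b[2]-b[1]]; e=max(e,key=lambda x:np.hypot(*x))
    return np.round(r[0],1),np.round(r[1],1),round(float(np.degrees(np.arctan2(e[1],e[0])))%180,1)
E
python3 - <<'E'
from h import *
p,im,d=snap('wrist'); w=cloud(p,d); z=w[...,2]; I=im.astype(int)
near=lambda x,y,r: np.hypot(w[...,0]-x,w[...,1]-y)<r
b=(I[...,2]>I[...,0]+25)&near(.423,-.378,.05)
for lo in(.072,.08): q=w[b&(z>lo)&(z<.11)]; print('wing',len(q),rect(q),q[:,2].max())
q=w[b]; print('cap all',cv2.minEnclosingCircle((q[:,:2]*1000).astype(np.float32)))
col=near(.575,-.352,.07)&(z>.07)&(z<.1); q=w[col]; print('collar',len(q),cv2.minEnclosingCircle((q[:,:2]*1000).astype(np.float32)),np.percentile(q[:,2],[5,50,95]).round(4))
for o in outline_of('wrist','filter_head')[:1]:
    m=o['pixels']; q=w[m&(z<.02)]; print('plate',rect(q),np.median(q[:,2])); 
    q=w[m]; print('all',rect(q))
E
```

```text
wing 395 (array([ 425.2, -377.2]), array([55. , 16.9]), 14.5) 0.09523938457821479
wing 367 (array([ 425.2, -377.2]), array([54.9, 16.9]), 14.6) 0.09523938457821479
cap all ((424.31964111328125, -377.474365234375), 31.29846954345703)
collar 2573 ((584.1129150390625, -353.48577880859375), 60.615699768066406) [0.0771 0.0828 0.0844]
```

jog_arm(
  rows=[
    [0, 0.012, 0.035, 0.015, 0, 0, 0],
    [0, 0.012, 0.035, 0.015, 0, 0, 0],
    [0, 0.012, 0.035, 0.015, 0, 0, 0],
    [0, 0, 0, 0.026, 0, 0, 7.1],
    [0, 0, 0, 0.026, 0, 0, 7.1],
    [0, 0, 0, 0.026, 0, 0, 7.1],
    [0, 0, 0, 0.026, 0, 0, 7.1],
    [0, 0, 0, 0.026, 0, 0, 7.1],
    [0, 0, 0, 0.026, 0, 0, 7.1],
    [0, 0, 0, 0, 0, 0, 0],
    [0, 0, 0, 0, 0, 0, 0],
  ],
)

```text
time_s: 4.65
tool_pos: [0.4335, -0.3674, 0.3362]
tool_rot: [179.9, 0.1, -74.1]
force: [-0.3, 0.3, 0.4]
grip_width: 0.0869
```

```bash
python3 - <<'E'
from h import *
o=status.get_obs();print(o['tool_pos'],o['tool_rot'],o['qpos'].round(1))
p,im,d=snap('wrist','w2.png'); w=cloud(p,d); z=w[...,2]; I=im.astype(int)
near=lambda x,y,r: np.hypot(w[...,0]-x,w[...,1]-y)<r
b=(I[...,2]>I[...,0]+25)&near(.423,-.378,.05)
for lo in(.075,.088): q=w[b&(z>lo)&(z<.11)]; print('wing',len(q),rect(q),q[:,:2].mean(0),np.percentile(q[:,2],[50,99]))
q=w[b]; print('cap all',cv2.minEnclosingCircle((q[:,:2]*1000).astype(np.float32)))
print([(l['conf'],w_z(p,*l['position'],.084).round(4)) for l in landmark_of('wrist','new_cartridge_wing')])
E
```

```text
[ 0.43347829 -0.36744814  0.33624717] [ 1.79853912e+02  9.80194408e-02 -7.41321927e+01] [ -8.4  15.6  53.8 101.7 -13.3  69.7 -25.1]
wing 1327 (array([ 425.4, -377.8]), array([54.8, 16.5]), 14.6) [ 0.427758   -0.37672816] [0.09246507 0.09446456]
wing 1104 (array([ 424.5, -378. ]), array([52.9, 15.5]), 13.5) [ 0.42515842 -0.37755853] [0.09273074 0.09450703]
cap all ((414.978759765625, -374.52960205078125), 40.20302200317383)
[(0.72, array([ 0.4224, -0.3778,  0.084 ])), (0.57, array([ 0.4345, -0.4975,  0.084 ]))]
```

View pics/w2.png

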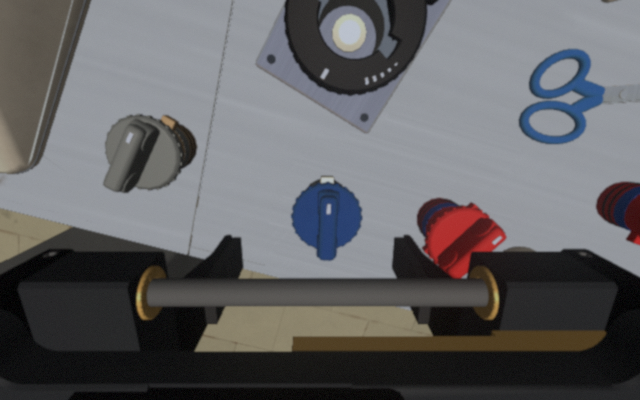

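The wrist view shows the blue wing centred at (212,327), aligned with the jaws, with the decoy at (235,460) clear of them. Descending.

jog_arm(
  rows=[
    [0.45, 0.0038, 0.0054, 0, 0, 0, 1.7],
    [0.45, 0.0038, 0.0054, 0, 0, 0, 0],
    [0.45, 0, 0, 0.02, 0, 0, 0],
    [0.45, 0, 0, 0.02, 0, 0, 0],
    [0.45, 0, 0, 0.02, 0, 0, 0],
    [0.45, 0, 0, 0, 0, 0, 0],
    [0.45, 0, 0, 0, 0, 0, 0],
  ],
)

```text
time_s: 5.33
tool_pos: [0.424, -0.3791, 0.2774]
tool_rot: [180.0, 0.0, -76.1]
force: [0.6, -0.2, 0.5]
grip_width: 0.0512
```

```bash
python3 - <<'E'
from h import *
o=status.get_obs();print(o['tool_pos'],o['tool_rot'],o['grip_width'])
p,im,d=snap('wrist','w3.png'); w=cloud(p,d); z=w[...,2]; I=im.astype(int)
near=lambda x,y,r: np.hypot(w[...,0]-x,w[...,1]-y)<r
b=(I[...,2]>I[...,0]+25)&near(.423,-.378,.04)
for lo in(.075,.088): q=w[b&(z>lo)&(z<.11)]; print('wing',len(q),rect(q),q[:,:2].mean(0),np.percentile(q[:,2],[50,99]))
E
```

```text
[ 0.42398963 -0.37908772  0.27739033] [ 1.79961364e+02  1.52747189e-02 -7.61411922e+01] 0.05122863116990243
wing 2044 (array([ 427.4, -377.1]), array([50.3, 16.5]), 14.6) [ 0.43083298 -0.37626553] [0.09248346 0.09450232]
wing 1693 (array([ 427., -377.]), array([47.2, 15.6]), 13.6) [ 0.42853865 -0.37684161] [0.09273493 0.09453805]
```

jog_arm(
  rows=[
    [0.45, -0.0011, -0.0015, 0.012, 0, 0, 0],
    [0.45, 0, 0, 0.012, 0, 0, 0],
    [0.45, 0, 0, 0, 0, 0, 0],
    [1, 0, 0, 0, 0, 0, 0],
    [1, 0, 0, 0, 0, 0, 0],
    [1, 0, 0, 0, 0, 0, 0],
    [1, 0, 0, 0, 0, 0, 0],
    [1, 0, 0, 0, 0, 0, 0],
  ],
  grip_force=30,
)

```text
time_s: 6.05
tool_pos: [0.4259, -0.3772, 0.2534]
tool_rot: [-180.0, -0.0, -76.1]
force: [0.1, 0.4, -0.5]
grip_width: 0.0227
```

jog_arm(
  rows=[
    [1, 0, 0, 0, 0, 0, 0],
    [1, 0, 0, 0, 0, 0, 0],
    [1, 0, 0, 0, 0, 0, 0],
  ],
)

```text
time_s: 6.3
tool_pos: [0.4258, -0.3772, 0.2533]
tool_rot: [-180.0, -0.0, -76.1]
force: [0.1, 0.9, 0.5]
grip_width: 0.0138
```

jog_arm(
  rows=[
    [1, 0, 0, -0.02, 0, 0, 0],
    [1, 0, 0, -0.03, 0, 0, 0],
    [1, 0, 0, -0.035, 0, 0, 0],
    [1, 0, 0, -0.035, 0, 0, 0],
    [1, 0, 0, -0.03, 0, 0, 0],
    [1, 0.0247, -0.0238, 0, 0, 0, 0],
    [1, 0.0247, -0.0238, 0, 0, 0, 0],
    [1, 0.0247, -0.0238, 0, 0, 0, 0],
    [1, 0.0247, -0.0238, 0, 0, 0, 0],
    [1, 0, 0, 0, 0, 0, 0],
  ],
)

```text
time_s: 7.13
tool_pos: [0.5475, -0.4505, 0.3986]
tool_rot: [179.8, -0.0, -75.9]
force: [-0.2, 3.1, -2.7]
grip_width: 0.0135
```

jog_arm(
  rows=[
    [1, 0, 0, 0, 0, 0, -7],
    [1, 0, 0, 0, 0, 0, -7],
    [1, 0, 0, 0, 0, 0, -7],
    [1, 0, 0, 0, 0, 0, -7],
    [1, 0, 0, 0, 0, 0, -7],
    [1, 0, 0, 0, 0, 0, -7],
    [1, 0, 0, 0, 0, 0, -7],
    [1, 0, 0, 0, 0, 0, -7],
    [1, 0, 0, 0, 0, 0, 0],
    [1, 0, 0, 0, 0, 0, 0],
  ],
)

```text
time_s: 7.97
tool_pos: [0.5416, -0.4501, 0.4026]
tool_rot: [-180.0, 0.0, -20.3]
force: [0.3, -0.5, -1.1]
grip_width: 0.0134
```

```bash
python3 - <<'E'
from h import *
o=status.get_obs();print(o['tool_pos'],o['tool_rot'],o['grip_width'],o['force'],o['qpos'].round(1))
p,im,d=snap('wrist','w4.png'); w=cloud(p,d); z=w[...,2]; np.savez('w4.npz',w=w,im=im)
near=lambda x,y,r: np.hypot(w[...,0]-x,w[...,1]-y)<r
for k,zz in [('filter_head',0),('entry_slots',.063),('lock_direction',.063),('well_floor',.011)]:
    print(k,[(round(l['conf'],2),np.round(l['position']),w_z(p,*l['position'],zz).round(4)) for l in landmark_of('wrist',k)[:2]])
c=near(.577,-.352,.056)&(z>.075)&(z<.088); q=w[c]; print('collar',len(q),cv2.minEnclosingCircle((q[:,:2]*1000).astype(np.float32)),np.percentile(q[:,2],[5,50,95]).round(4))
E
```

```text
[ 0.54164415 -0.45006553  0.40257816] [-1.79965678e+02  4.27477516e-02 -2.03048076e+01] 0.013432307927720533 [ 0.34554478 -0.49839039 -1.10061457] [ 10.5  29.   40.1  75.7 -18.4  81.9  29.3]
filter_head [(0.71, array([ 90., 316.]), array([ 0.5733, -0.3569,  0.    ])), (0.54, array([ 82., 313.]), array([ 0.5742, -0.3471,  0.    ]))]
entry_slots [(0.63, array([ 87., 313.]), array([ 0.5715, -0.356 ,  0.063 ]))]
lock_direction [(0.82, array([ 82., 312.]), array([ 0.5721, -0.351 ,  0.063 ]))]
well_floor [(0.77, array([ 88., 313.]), array([ 0.5715, -0.354 ,  0.011 ]))]
collar 6555 ((571.8217163085938, -353.90765380859375), 48.68637466430664) [0.0808 0.0831 0.0844]
```

View pics/w4.png

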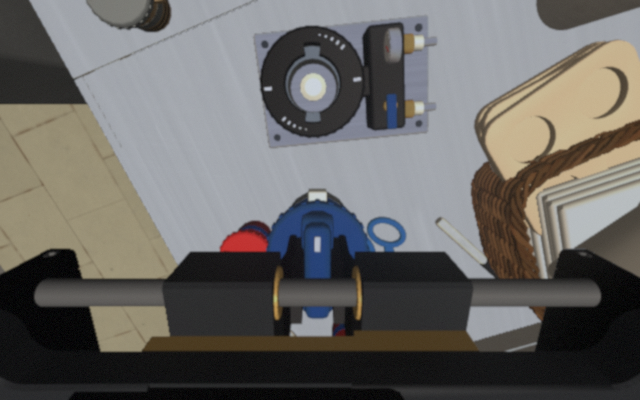

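The view shows the collar at (82,313), white dashes near (88,268) and (79,357), slots at about (48,313) and (117,316), and the held blue filter with its wing at x≈318.

```bash
python3 - <<'E'
from h import *
s=np.load('w4.npz'); w=s['w'];im=s['im'];z=w[...,2];g=im.min(-1)
c=np.array([.5718,-.3539]); r=np.hypot(w[...,0]-c[0],w[...,1]-c[1])
m=((g>110)&(r>.03)&(r<.048)&(z>.07)).astype(np.uint8)
n,l,st,ce=cv2.connectedComponentsWithStats(m)
for i in range(1,n):
    q=w[l==i].mean(0); v=q[:2]-c; print('white',st[i,4],ce[i].round(),q.round(4),round(float(np.hypot(*v)),4),np.degrees(np.arctan2(v[1],v[0])).round(1))
# slots: pixels in r .026-.032 with z clearly below collar top
m=((z<.076)&(r>.0262)&(r<.0325)).astype(np.uint8); n,l,st,ce=cv2.connectedComponentsWithStats(m)
for i in range(1,n):
    if st[i,4]>8:
        q=w[l==i].mean(0); v=q[:2]-c; print('slot',st[i,4],ce[i].round(),q.round(4),np.degrees(np.arctan2(v[1],v[0])).round(1))
ring=(z>.078)&(z<.088)&(r<.056); 
q=w[ring][:,:2]; 
# outer circle lsq by angular outermost
a=np.degrees(np.arctan2(q[:,1]-c[1],q[:,0]-c[0])); rr=np.hypot(*(q-c).T); idx=[np.where((a>=t)&(a<t+6))[0] for t in range(-180,180,6)]
E=np.array([q[i[np.argmax(rr[i])]] for i in idx if len(i)]); A=np.c_[2*E,np.ones(len(E))]; x=np.linalg.lstsq(A,(E**2).sum(1),rcond=None)[0]; print('outer fit',x[:2],np.sqrt(x[2]+x[:2]@x[:2]))
I=im.astype(int); b=(I[...,2]>I[...,0]+25)&(np.hypot(w[...,0]-.5416,w[...,1]+.45)<.045)
zz=z[b]; print(np.percentile(zz,[5,50,95])); top=b&(z>.225); print('wing',top.sum(),rect(w[top]),w[top].mean(0)); 
cv2.imwrite('pics/c4.png',cv2.resize(im[10:160,240:440,::-1],(800,600),interpolation=3))
E
```

```text
white 12 [312.  25.] [ 0.5886 -0.3095  0.0808] 0.0474 69.3
white 3 [302.  26.] [ 0.5797 -0.3071  0.0808] 0.0475 80.4
white 3 [322.  26.] [ 0.5961 -0.313   0.0803] 0.0476 59.3
white 1 [292.  29.] [ 0.5707 -0.3064  0.0814] 0.0475 91.3
white 2 [319.  34.] [ 0.5912 -0.3188  0.0827] 0.0401 61.1
white 7 [325.  36.] [ 0.5958 -0.3219  0.0832] 0.04 53.1
white 11 [331.  38.] [ 0.6001 -0.3256  0.0839] 0.04 45.0
white 14 [337.  42.] [ 0.6039 -0.3299  0.0834] 0.0401 36.8
white 17 [342.  47.] [ 0.6067 -0.3349  0.0837] 0.0397 28.6
white 34 [357.  79.] [ 0.6104 -0.3643  0.0836] 0.04 -15.2
white 30 [268.  88.] [ 0.5321 -0.3439  0.0836] 0.0409 165.9
white 14 [284. 118.] [ 0.5357 -0.3735  0.0836] 0.041 -151.5
white 11 [289. 122.] [ 0.5389 -0.3784  0.0834] 0.041 -143.3
white 8 [294. 126.] [ 0.5426 -0.3828  0.0833] 0.0411 -135.3
white 4 [300. 128.] [ 0.5468 -0.3863  0.0841] 0.0409 -127.7
slot 216 [310.  60.] [ 0.5769 -0.3313  0.0516] 77.3
slot 88 [313. 116.] [ 0.5615 -0.3811  0.0517] -110.7
outer fit [ 0.57168951 -0.35396628] 0.04800855503412483
[0.21256373 0.21655119 0.24303207]
wing 2218 (array([ 545. , -445.6]), array([67.8, 38.7]), 66.0) [ 0.54492081 -0.44035686  0.24186792]
```

View pics/c4.png

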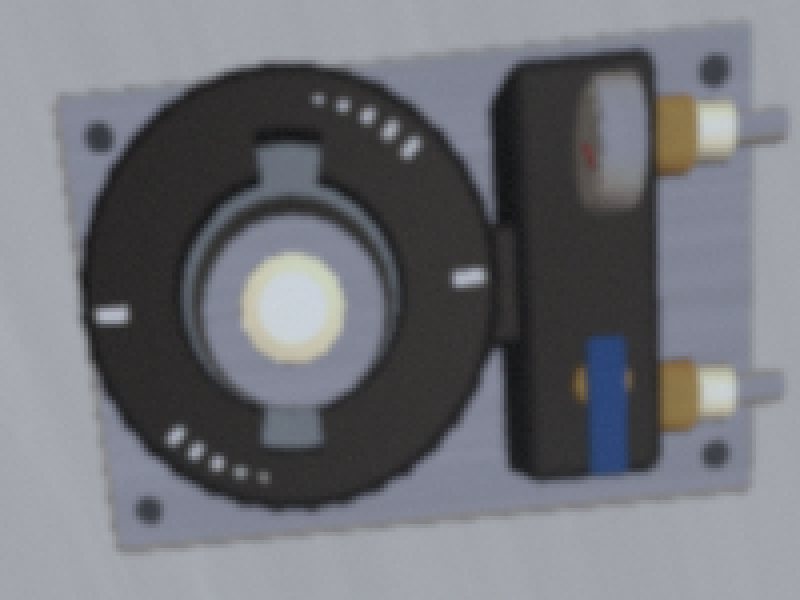

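```bash
python3 - <<'E'
from h import *
s=np.load('w4.npz'); w=s['w'];im=s['im'];z=w[...,2];I=im.astype(int)
t=np.array([.5416,-.4501]);y=np.radians(-20.3); X=np.array([np.cos(y),np.sin(y)]);Y=np.array([np.sin(y),-np.cos(y)])
b=(I[...,2]>I[...,0]+25)&(np.hypot(w[...,0]-t[0],w[...,1]-t[1])<.045)
for n,m in [('wing',b&(z>.238)&(z<.25)),('cap',b&(z<.222)&(z>.205))]:
    q=w[m][:,:2]-t; u=q@X;v=q@Y; print(n,m.sum(),'x',np.percentile(u,[1,99]).round(4),'y',np.percentile(v,[.5,99]).round(4),np.median(w[m][:,2]))
    if n=='wing':
        k=v<-.008; print('slope deg',np.degrees(np.polyfit(v,u,1)[0]))
E
```

```text
wing 1663 x [-0.0073  0.0069] y [-0.0248  0.0269] 0.24200931839726184
slope deg -0.10618889746435696
cap 2483 x [-0.0292  0.0285] y [-0.0283  0.0026] 0.21520001892787663
```

jog_arm(
  rows=[
    [1, -0.0014, -0.0338, 0, 0, 0, -0.7],
    [1, -0.0014, -0.0338, 0, 0, 0, 0],
    [1, -0.0013, -0.0339, 0, 0, 0, 0],
    [1, 0, 0, 0, 0, 0, 0],
    [1, 0, 0, 0, 0, 0, 0],
  ],
)

```text
time_s: 8.63
tool_pos: [0.5742, -0.3498, 0.4029]
tool_rot: [-179.9, -0.0, -19.1]
force: [-0.0, -0.8, -2.2]
grip_width: 0.0138
```

jog_arm(
  rows=[
    [1, -0.0013, 0.0039, 0.02, 0, 0, 0.5],
    [1, 0, 0, 0.02, 0, 0, 0],
    [1, 0, 0, 0.015, 0, 0, 0],
    [1, 0, 0, 0, 0, 0, 0],
    [1, 0, 0, 0, 0, 0, 0],
  ],
)

```text
time_s: 9.05
tool_pos: [0.5689, -0.3574, 0.3476]
tool_rot: [180.0, 0.1, -20.0]
force: [-0.3, -0.2, -2.2]
grip_width: 0.014
```

jog_arm(
  rows=[
    [1, 0, 0, 0, 0, 0, 0],
    [1, 0, 0, 0, 0, 0, 0],
    [1, 0, 0, 0, 0, 0, 0],
  ],
)

```text
time_s: 9.3
tool_pos: [0.5698, -0.357, 0.3495]
tool_rot: [180.0, -0.1, -19.9]
force: [0.0, 0.6, -2.7]
grip_width: 0.0142
```

jog_arm(
  rows=[
    [1, 0.0005, -0.0043, 0, 0, 0, -0.3],
    [1, 0, 0, 0, 0, 0, 0],
    [1, 0, 0, 0, 0, 0, 0],
    [1, 0, 0, 0, 0, 0, 0],
    [1, 0, 0, 0, 0, 0, 0],
  ],
)

```text
time_s: 9.72
tool_pos: [0.5716, -0.3525, 0.3481]
tool_rot: [180.0, -0.0, -19.6]
force: [-0.1, 0.5, -2.2]
grip_width: 0.0138
```

```bash
python3 - <<'E'
from h import *
a=[]
for n in ['scene','side','wrist']:
    p,im,d=snap(n); o=status.get_obs(); print(o['tool_pos'].round(4),o['tool_rot'][2].round(2),o['force'].round(1))
    if n=='scene': a.append(im[130:280,190:340])
    if n=='side': a.append(im[110:260,250:400])
    if n=='wrist': w=im
A=np.hstack([cv2.resize(x,(400,400),interpolation=3) for x in a]); cv2.imwrite('pics/i5.png',A[:,:,::-1])
E
```

```text
[ 0.5715 -0.3526  0.3481] -19.61 [ 0.3 -0.1 -1. ]
[ 0.5715 -0.3526  0.3481] -19.61 [ 1.1 -0.1 -1.3]
[ 0.5715 -0.3526  0.3481] -19.61 [-0.1 -0.6 -1.7]
```

View pics/i5.png

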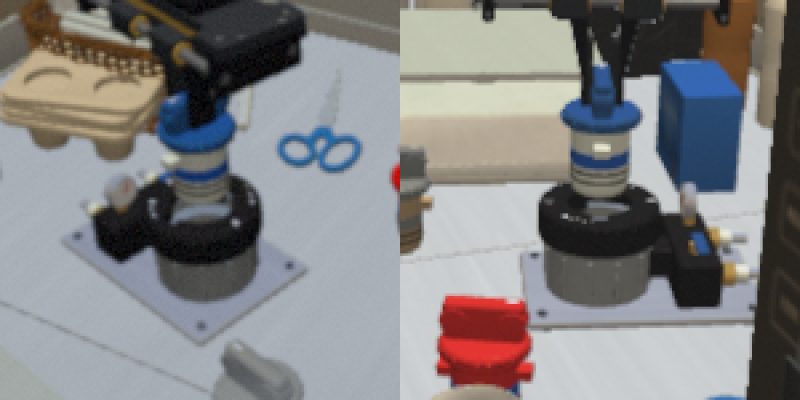

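Both views show the filter upright directly over the well. Lowering it in.

jog_arm(
  rows=[
    [1, 0, -0.0005, 0.012, 0, 0, 0],
    [1, 0, 0, 0.012, 0, 0, 0],
    [1, 0, 0, 0.01, 0, 0, 0],
    [1, 0, 0, 0, 0, 0, 0],
    [1, 0, 0, 0, 0, 0, 0],
    [1, 0, 0, 0, 0, 0, 0],
  ],
)

```text
time_s: 10.37
tool_pos: [0.5716, -0.3521, 0.3139]
tool_rot: [180.0, 0.0, -19.6]
force: [0.1, -0.3, -2.1]
grip_width: 0.0136
```

jog_arm(
  rows=[
    [1, 0, 0.001, 0.004, 0, 0, 0],
    [1, 0, 0, 0.004, 0, 0, 0],
    [1, 0, 0, 0.003, 0, 0, 0],
    [1, 0, 0, 0.003, 0, 0, 0],
    [1, 0, 0, 0, 0, 0, 0],
    [1, 0, 0, 0, 0, 0, 0],
  ],
)

```text
time_s: 10.87
tool_pos: [0.5713, -0.3529, 0.2998]
tool_rot: [-180.0, 0.0, -19.6]
force: [-0.5, -0.6, -2.5]
grip_width: 0.0139
```

jog_arm(
  rows=[
    [1, 0, 0, 0.0015, 0, 0, 0],
    [1, 0, 0, 0.0015, 0, 0, 0],
    [1, 0, 0, 0, 0, 0, 0],
    [1, 0, 0, 0, 0, 0, 0],
  ],
)

```text
time_s: 11.2
tool_pos: [0.5714, -0.353, 0.297]
tool_rot: [-180.0, 0.0, -19.6]
force: [-0.2, 0.1, -1.5]
grip_width: 0.0137
```

jog_arm(
  rows=[
    [1, 0, 0, 0.0015, 0, 0, 0],
    [1, 0, 0, 0.0015, 0, 0, 0],
    [1, 0, 0, 0, 0, 0, 0],
    [1, 0, 0, 0, 0, 0, 0],
  ],
)

```text
time_s: 11.53
tool_pos: [0.5713, -0.353, 0.2939]
tool_rot: [-180.0, 0.0, -19.6]
force: [0.7, 0.2, -1.9]
grip_width: 0.0139
```

jog_arm(
  rows=[
    [1, 0, 0, 0.0015, 0, 0, 0],
    [1, 0, 0, 0.0015, 0, 0, 0],
    [1, 0, 0, 0, 0, 0, 0],
    [1, 0, 0, 0, 0, 0, 0],
  ],
)

```text
time_s: 11.87
tool_pos: [0.5715, -0.3532, 0.2916]
tool_rot: [-180.0, -0.0, -19.6]
force: [-0.5, 0.3, 2.1]
grip_width: 0.0139
```

jog_arm(
  rows=[
    [1, 0, 0, 0.0015, 0, 0, 0],
    [1, 0, 0, 0.0015, 0, 0, 0],
    [1, 0, 0, 0, 0, 0, 0],
    [1, 0, 0, 0, 0, 0, 0],
  ],
)

```text
time_s: 12.2
tool_pos: [0.5715, -0.3531, 0.2884]
tool_rot: [180.0, -0.0, -19.6]
force: [0.1, -0.4, 2.4]
grip_width: 0.0141
```

jog_arm(
  rows=[
    [1, 0, 0, 0.0015, 0, 0, 0],
    [1, 0, 0, 0.0015, 0, 0, 0],
    [1, 0, 0, 0.0015, 0, 0, 0],
    [1, 0, 0, 0, 0, 0, 0],
    [1, 0, 0, 0, 0, 0, 0],
  ],
)

```text
time_s: 12.62
tool_pos: [0.5715, -0.3532, 0.2841]
tool_rot: [-180.0, -0.0, -19.6]
force: [-1.2, 0.4, 5.7]
grip_width: 0.0138
```

jog_arm(
  rows=[
    [1, 0, 0, 0.001, 0, 0, 0],
    [1, 0, 0, 0.0005, 0, 0, 0],
    [1, 0, 0, 0, 0, 0, 0],
    [1, 0, 0, 0, 0, 0, 0],
  ],
)

```text
time_s: 12.95
tool_pos: [0.5715, -0.3532, 0.2828]
tool_rot: [-180.0, -0.1, -19.6]
force: [-2.0, 0.8, 7.8]
grip_width: 0.0139
```

jog_arm(
  rows=[
    [1, 0, 0, 0.0007, 0, 0, 0],
    [1, 0, 0, 0, 0, 0, 0],
    [1, 0, 0, 0, 0, 0, 0],
  ],
)

```text
time_s: 13.2
tool_pos: [0.5715, -0.3532, 0.2822]
tool_rot: [-180.0, -0.1, -19.6]
force: [-1.6, -0.1, 7.1]
grip_width: 0.0138
```

jog_arm(
  rows=[
    [1, 0, 0, 0.0006, 0, 0, 0],
    [1, 0, 0, 0, 0, 0, 0],
    [1, 0, 0, 0, 0, 0, 0],
  ],
)

```text
time_s: 13.45
tool_pos: [0.5715, -0.3532, 0.2817]
tool_rot: [-180.0, -0.1, -19.6]
force: [-2.0, 1.1, 7.7]
grip_width: 0.0136
```

jog_arm(
  rows=[
    [1, 0, 0, 0.0006, 0, 0, 0],
    [1, 0, 0, 0, 0, 0, 0],
    [1, 0, 0, 0, 0, 0, 0],
  ],
)

```text
time_s: 13.7
tool_pos: [0.5715, -0.3532, 0.2812]
tool_rot: [-180.0, -0.1, -19.6]
force: [-1.4, 1.5, 7.9]
grip_width: 0.0135
```

jog_arm(
  rows=[
    [1, 0, 0, 0.0006, 0, 0, 0],
    [1, 0, 0, 0, 0, 0, 0],
    [1, 0, 0, 0, 0, 0, 0],
  ],
)

```text
time_s: 13.95
tool_pos: [0.5715, -0.3533, 0.2812]
tool_rot: [-180.0, -0.1, -19.6]
force: [-2.2, 2.4, 10.4]
grip_width: 0.0136
```

jog_arm(
  rows=[
    [1, 0, 0, -0.0007, 0, 0, 0],
    [1, 0, 0, 0, 0, 0, 3],
    [1, 0, 0, 0, 0, 0, 4],
    [1, 0, 0, 0, 0, 0, 4],
    [1, 0, 0, 0, 0, 0, 4],
    [1, 0, 0, 0, 0, 0, 0],
  ],
)

```text
time_s: 14.45
tool_pos: [0.5719, -0.3535, 0.2815]
tool_rot: [-180.0, -0.2, -34.8]
force: [-1.2, 0.7, 7.3]
grip_width: 0.0138
```

```bash
python3 -c "
from h import *
o=status.get_obs();print(o['tool_pos'],o['tool_rot'],o['force'],o['wrist_torque'],o['qpos'].round(1))"
```

```text
[ 0.57190137 -0.35347131  0.28151236] [-1.79993307e+02 -1.57990362e-01 -3.47753958e+01] [-1.19040472  0.65100891  7.33741982] [ 0.05994932  0.17902524 -0.02624527] [ -0.4  30.1  40.5  89.3 -20.5  68.1   9.2]
```

jog_arm(
  rows=[
    [1, 0, 0, 0, 0, 0, 5],
    [1, 0, 0, 0, 0, 0, 5],
    [1, 0, 0, 0, 0, 0, 5],
    [1, 0, 0, 0, 0, 0, 5],
    [1, 0, 0, 0, 0, 0, 5],
    [1, 0, 0, 0, 0, 0, 0],
  ],
)

```text
time_s: 14.95
tool_pos: [0.572, -0.3536, 0.2816]
tool_rot: [-179.9, -0.2, -59.8]
force: [0.6, 0.4, 7.5]
grip_width: 0.0137
```

jog_arm(
  rows=[
    [1, 0, 0, 0, 0, 0, 5],
    [1, 0, 0, 0, 0, 0, 5],
    [1, 0, 0, 0, 0, 0, 5],
    [1, 0, 0, 0, 0, 0, 5],
    [1, 0, 0, 0, 0, 0, 5],
    [1, 0, 0, 0, 0, 0, 5],
    [1, 0, 0, 0, 0, 0, 5],
    [1, 0, 0, 0, 0, 0, 0],
    [1, 0, 0, 0, 0, 0, 0],
  ],
)

```text
time_s: 15.7
tool_pos: [0.572, -0.3537, 0.2815]
tool_rot: [-179.9, -0.1, -94.6]
force: [0.3, -0.2, 8.6]
grip_width: 0.0136
```

```bash
python3 -c "
from h import *
o=status.get_obs();print(o['tool_pos'],o['tool_rot'],o['force'],o['wrist_torque'],o['qpos'].round(1))"
```

```text
[ 0.57196321 -0.35366682  0.28154157] [-1.79851228e+02 -1.19314084e-01 -9.46235435e+01] [ 0.29857626 -0.15925177  8.57335093] [-0.03782789  0.19585967 -0.04392665] [ -8.2  34.5  52.8  89.5 -28.6  70.2 -45. ]
```

jog_arm(
  rows=[
    [1, 0, 0, 0, 0, 0, 4],
    [1, 0, 0, 0, 0, 0, 4],
    [1, 0, 0, 0, 0, 0, 2],
    [1, 0, 0, 0, 0, 0, 1],
    [1, 0, 0, 0, 0, 0, 1],
    [1, 0, 0, 0, 0, 0, 0],
  ],
)

```text
time_s: 16.2
tool_pos: [0.5719, -0.3537, 0.2816]
tool_rot: [-179.8, -0.1, -106.6]
force: [-0.0, -0.5, 7.0]
grip_width: 0.0139
```

```bash
python3 -c "
from h import *
o=status.get_obs();print(o['tool_pos'],o['tool_rot'],o['force'],o['wrist_torque'])"
```

```text
[ 0.57189599 -0.3537231   0.28156013] [-1.79828992e+02 -8.14181097e-02 -1.06649356e+02] [-3.63055003e-03 -4.82919791e-01  6.98824696e+00] [-0.03724919  0.19233509 -0.03454398]
```

jog_arm(
  rows=[
    [1, 0, 0, 0, 0, 0, 1],
    [1, 0, 0, 0, 0, 0, 1],
    [1, 0, 0, 0, 0, 0, 0],
  ],
)

```text
time_s: 16.45
tool_pos: [0.5717, -0.354, 0.2816]
tool_rot: [-179.8, -0.1, -108.7]
force: [-0.3, -1.2, 7.3]
grip_width: 0.0139
```

```bash
python3 -c "
from h import *
o=status.get_obs();print(o['tool_pos'],o['tool_rot'],o['force'],o['wrist_torque'])"
```

```text
[ 0.57171147 -0.35396171  0.28158497] [-1.79827658e+02 -9.50180275e-02 -1.08653923e+02] [-0.28122299 -1.21038844  7.33539121] [-0.07591804  0.1838388   0.03064357]
```

jog_arm(
  rows=[
    [1, 0, 0, 0, 0, 0, 1],
    [1, 0, 0, 0, 0, 0, 0],
    [1, 0, 0, 0, 0, 0, 0],
  ],
)

```text
time_s: 16.7
tool_pos: [0.5716, -0.3542, 0.2816]
tool_rot: [-179.8, -0.1, -109.6]
force: [0.1, -1.5, 7.5]
grip_width: 0.0138
```

```bash
python3 -c "
from h import *
o=status.get_obs();print(o['tool_pos'],o['tool_rot'],o['force'],o['wrist_torque'])"
```

```text
[ 0.57156245 -0.35416727  0.28161812] [-1.79830514e+02 -1.17975607e-01 -1.09616371e+02] [ 0.07427289 -1.49512365  7.460938  ] [-0.16880753  0.29828592  0.16185137]
```

jog_arm(
  rows=[
    [1, 0, 0, 0, 0, 0, -1.2],
    [1, 0, 0, -0.001, 0, 0, 0],
    [1, 0, 0, -0.001, 0, 0, 0],
    [1, 0, 0, -0.001, 0, 0, 0],
    [1, 0, 0, -0.001, 0, 0, 0],
    [1, 0, 0, 0, 0, 0, 0],
    [1, 0, 0, 0, 0, 0, 0],
  ],
)

```text
time_s: 17.28
tool_pos: [0.5716, -0.354, 0.2852]
tool_rot: [-179.8, -0.1, -108.4]
force: [0.1, -1.9, 6.3]
grip_width: 0.0139
```

```bash
python3 -c "
from h import *
o=status.get_obs();print(o['tool_pos'],o['tool_rot'],o['force'],o['wrist_torque'])"
```

```text
[ 0.57163722 -0.35399207  0.28524531] [-1.79836538e+02 -1.10337171e-01 -1.08425631e+02] [ 0.14093691 -1.92135052  6.29674627] [-0.27240337  0.11378202  0.07800538]
```

jog_arm(
  rows=[
    [1, 0, 0, -0.0007, 0, 0, 0],
    [1, 0, 0, -0.0007, 0, 0, 0],
    [1, 0, 0, 0, 0, 0, 0],
    [1, 0, 0, 0, 0, 0, 0],
  ],
)

```text
time_s: 17.62
tool_pos: [0.5716, -0.3539, 0.2861]
tool_rot: [-179.9, -0.1, -108.4]
force: [2.1, -3.7, 3.4]
grip_width: 0.0142
```

The push-off force drops at exactly 5 mm above the hard stop, which is -4, the locked height. Releasing and retreating.

jog_arm(
  rows=[
    [0.5, 0, 0, 0, 0, 0, 0],
    [0.5, 0, 0, 0, 0, 0, 0],
    [0.5, 0, 0, 0, 0, 0, 0],
    [0.5, 0, 0, 0, 0, 0, 0],
    [0.5, 0, 0, -0.02, 0, 0, 0],
    [0.5, 0, 0, -0.03, 0, 0, 0],
    [0.5, 0, 0, -0.03, 0, 0, 0],
    [0.5, 0, 0, -0.03, 0, 0, 0],
    [0.5, 0, 0, 0, 0, 0, 0],
    [0.5, 0, 0, 0, 0, 0, 0],
  ],
)

```text
time_s: 18.45
tool_pos: [0.5715, -0.3533, 0.3974]
tool_rot: [-179.8, 0.0, -108.4]
force: [-0.4, 1.0, -0.7]
grip_width: 0.0433
```

```bash
python3 - <<'E'
from h import *
o=status.get_obs();print(o['tool_pos'],o['force'],o['grip_width'])
p,im,d=snap('wrist'); w=cloud(p,d); z=w[...,2]; I=im.astype(int)
b=(I[...,2]>I[...,0]+25)&(np.hypot(w[...,0]-.5714,w[...,1]+.354)<.04)
t=b&(z>.118)&(z<.15); print('wing',t.sum(),rect(w[t]),np.percentile(w[t][:,2],[50,95]))
c=b&(z>.085)&(z<.112); print('cap top z',np.median(z[c]))
p2,s,_=snap('side'); p3,sc,_=snap('scene')
A=np.hstack([cv2.resize(im[:260,200:460],(400,400)),cv2.resize(s[110:260,250:400],(400,400),interpolation=3)]); cv2.imwrite('pics/f.png',A[:,:,::-1])
E
```

```text
[ 0.57147852 -0.35330141  0.39737381] [-0.42131204  1.01533231 -0.67045426] 0.04331644898883661
wing 1016 (array([ 570.3, -354.4]), array([16.3, 53.2]), 162.2) [0.12548431 0.12696766]
cap top z 0.09904374223082268
```

View pics/f.png

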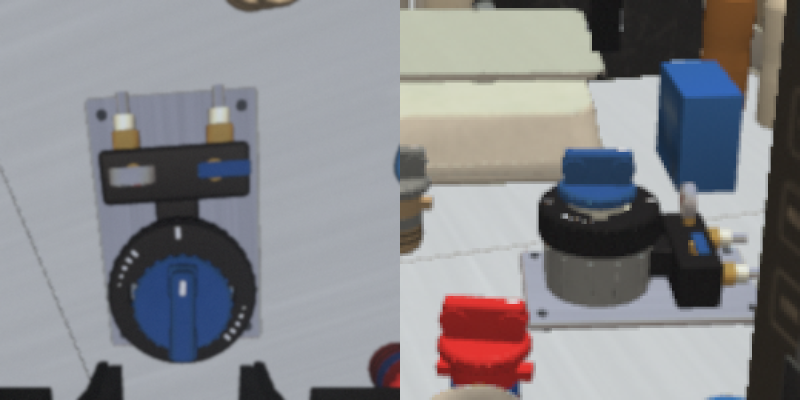

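The wing lies along the dashes, tops at z≈126 mm, so the centre sits about 4 mm below the collar top. That is the locked height, and nothing is touching it. Handing in.

```bash
python3 -c "
from h import *
print(env.sign_off())"
```

```text
the job is handed in; nothing more can be done
None
```

The new blue-wing filter is fitted and locked in the unit, and the job is handed in at about 19 s of the 61 s allowed. I lowered it with its lugs in the slots and pressed it to the hard stop. I then turned it clockwise about 90° on the gripper, until the torque rose at the end wall, and let it spring up.

- **Forces:** the highest vertical force I read was about 10 N and the highest side load about 4 N, both well under the 30 N limit.
- **Locked height:** the push-off force dropped 5 mm above the hard stop, which is the locked height of -4 mm. After release the camera put the centre about 3.8 mm below the collar's top.
- **Wing direction:** the wing lies about 3° past the white dashes, which fits the lugs resting at the end wall.
- **Rest of the scene:** the gripper is open and clear of the unit, and I never touched the grey spent filter or the red look-alikes. I did not re-measure their positions at the end.

One check fell short: the network gave no outline for the filter unit, so I took its angle from the dashes instead.

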